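# Gauge a printed tensile bar in the bench micrometer

### The arm

A 6-joint arm with a two-finger parallel gripper is mounted at the origin on a cart in front of the work surface, level with it; the furniture and walls round the work are solid. World frame = base frame: x ahead of the robot, y to its left, z up, the work surface at z = 0. Lengths are in m, angles in rad, forces in N, time in s.
With the tool pointing down it reaches from about 0.35 to 0.875 m from the base axis. Payload 15.5 kg.
Tool frame: the origin (TCP) lies on the centre line of the jaws, within the pads' length; the fingertips stand 22 mm ahead of it and the grasp point (between the pads) lies 3 mm ahead of it (robot.tcp_to_tips is the distance from the TCP to the fingertips, in m); z points along the fingers, y is the line along which they close (so a half turn about z gives the same grasp; the last joint's range is limited). The gripper opens to 85 mm and grips with 20 to 120 N. Pads are 22 mm wide; open, the fingers measure 114 mm over their backs; the gripper's body (76 mm by 85 mm) begins 54 mm behind the grasp point. The pads swing forward as they close: fully open they stand 13 mm farther back than shut.
Start: joints at [1.198, 0.494, 1.345, -0, 1.302, -0.096], TCP at [0.171, 0.601, 0.253] pointing down, gripper open.
Joint ranges: [-2.91, 2.91], [-0.82, 2.16], [0.22, 2.67], [-1.22, 4.37], [0.12, 2.79], [-3.08, 3.08]. Speed limits (rad/s): [1.89, 1.89, 2.57, 3.01, 3.01, 3.01].

### API

Orientations are given as a 3x3 rotation matrix whose columns are the frame's x, y, z axes.
In Python, from station import robot gives the robot as it stands.
- The arm moves only by the tool servo_tool, never from a script. Its argument "series" is a list of rows, each a list of 3 entries, a list of its own where there are three numbers: the shift along the tool's x, y, z in cm, then the turn, a rotation vector about the tool's x, y, z in degrees, then the finger opening in cm, from 0 to 8.54. In form: [[[x, y, z], [ax, ay, az], hand], ...]. A call has 1 to 10 rows; each row shifts and turns the commanded pose from where the row before left it, along the tool's axes as they then stand; what a row does not reach is not made up. A row lasts 1/10 s, in which the tool goes at most 50 mm and 8.59 degrees, less where a joint would pass 70% of its speed; a pose out of reach is approached as far as the arm can. A call is refused whole if a number of a shift passes 5 or a number of a turn 8.59, either way. A call with a gripper value outside its range is refused whole. The fingers move at their own pace and stop on an object; "newtons" is the grip in N (left out, the last holds). Time passes only in rows, so rows that do not move let the fingers close. It gives the time, the measured TCP pose, the force, the opening and the grip force at its end, in the units of the state.
- robot.read_state(): the state, without advancing time (a new reading comes with each control period).
- robot.camera(name): name is "scene" or "side" or "wrist"; returns a dict with "pixels" (480x640x3 uint8, red, green, blue), "fx", "fy", "cx", "cy" (pixels), "xyz" and "attitude" of the camera in the world; the wrist camera has in their place "mount" (4x4, takes a point from camera to tool coordinates, whose origin is the TCP and whose axes are the flange's). Camera axes: x right, y down, z forward; pixel columns grow to the right and rows downward; lengths in m; the calibration is good to about 2 mm. A picture is of the moment at which its call begins: read the wrist's pose just before it. There is no depth.
- robot.finish_job(): hands the job in; it is judged then, once.
The state is a dict: "clock": time; "joint_positions": joint angles; "qvel": joint speeds; "joint_torque": joint torques, N m; "ee_pos": TCP position; "ee_rot": TCP orientation; "contact_force": force on the tool from outside, world axes, zero at the start; "torque": the same for the moment, N m; "opening": opening from 0.0 (shut) to 1.0 (fully open); "gripper_force": force on a finger pad.
Only numpy, scipy, OpenCV 4.12 (cv2) and the standard library are available. Lean on these libraries where they do the work, as an engineer would, in place of code of your own. Each camera call takes 0.05 s, during which the arm holds its last target. There are 200 camera calls.

### The job

Measure the thickness of the printed tensile bar (the one with the narrow waist) in the bench micrometer: lay it flat on the micrometer's table, crosswise, and slide it back until the edge of its waist is home against both stop pins, with the middle of the waist under the spindle. Then turn the ratchet knob at the very top clockwise, seen from above, until the spindle has closed on the bar and the ratchet slips, let it slip through about a quarter of a turn (never as much as half a turn) and let go, leaving the bar clamped; the spindle must not be forced down onto the plastic, and leave the other things on the desk alone.

Things in the scene. Friction and masses are not known exactly. Their poses are not given: they have to be found in the camera images.
- tensile_bar: Printed dumb-bell tensile test bar, off-white plastic, 246 mm long, 10 mm thick, about 65 g, lying flat. Both ends are 29 mm wide; the waist, the middle 57 mm, is 19 mm wide; each end has its full width from 56 mm off the middle outwards. Origin: centre of the underside. x runs along its length, y across its width, z up. It is the same either way round.
- straight_bar: Plain printed straight bar without a waist, the same plastic, 200 x 25 x 10 mm: not the one to measure. Origin: centre of its underside, x along its length.
- mic_stand: Bench micrometer, fixed to the desk. Origin: on the spindle axis, at desk level; z up, x from the table back to the column, y to the left along the table: the bar must lie along y. Base 150 mm (x -53 to +97) by 110 mm (y), 22 mm high. Column at x = 68 mm, 25 mm thick (38 at the clamp), 128 mm high; its arm, 33 mm wide, from 79 to 109 mm high, carries the micrometer head, spindle straight down.
- table_center (a point): Point straight under the spindle on top of the flat steel table, which is 80 mm (stand x) by 100 mm (stand y), centred here, its top 35 mm above the desk. The bar's ends overhang it on both sides.
- stop_pins (a point): Point on the table top midway between the two stop pins: each 8 mm in diameter and 8 mm tall, 22 mm to either side of here along the stand's y, 13.5 mm behind the spindle axis. With the edge of its waist against both pins the bar's long centre line passes under the spindle.
- spindle: Steel spindle, 8 mm diameter; origin at the centre of its flat lower face, 14 to 16.5 mm above the table at the start (limit 20), 10 mm when it is on the bar. It does not turn. Quick feed: 10 mm a turn, 1.59 mm down for each radian of knob turned clockwise. The screw turns stiffly (0.016 N m, or some 10 N if the knob is pushed along its axis) and stays where it is left.
- ratchet_top (a point): Centre of the top of the ratchet knob: ribbed steel, 18 mm diameter, 20 mm tall, axis vertical, uppermost on the head, about 180 mm above the desk. Under it is the thimble (22 mm diameter, 30 mm tall, coned on top), driven through the ratchet; turning the thimble itself bypasses the ratchet and overloads the bar. Knob, thimble and spindle go down together as the knob turns.
- ratchet (a joint): Angle by which the ratchet knob has slipped on the thimble, rad, 0 at the start, growing as the knob turns clockwise against the thimble. It slips smoothly at 0.036 N m, which presses the spindle onto the bar with about 12 N. It also slips if the knob is kept from going down while it is turned; that adds to this angle too.
- print_gear: The printed gear lying or standing on the desk, a bystander. Origin: centre of its underside.
- knob_part: The printed knob lying or standing on the desk, a bystander. Origin: centre of its underside.
- tape_roll: The roll of tape lying or standing on the desk, a bystander. Origin: centre of its underside.
- marker_blue: The marker pen lying or standing on the desk, a bystander. Origin: centre of its underside.
- sticky_pad: The note pad lying or standing on the desk, a bystander. Origin: centre of its underside.
- mug: The mug lying or standing on the desk, a bystander. Origin: centre of its underside.

How it is judged:
By the outcome, as a careful person would: the job done as asked, in the order asked, and still so for the second after the job is handed in, with the robot touching nothing.
It also fails if it takes over 72 s, if anything falls off the work surface, if the arm or the gripper's body presses on something with over 40 N, if the wrist force passes 120 N, or if a joint passes its speed limit or range.

## Working session

There is one attempt and no reset: what is moved stays moved. The work goes in short steps, Python scripts to look and compute and a tool call to move; the robot and the scene stay as the last step left them, time stands still between calls to the robot, and variables do not carry over. Pictures are saved under pics/ and viewed, at most 10 in all, crops included, and the job is handed in when it is done.

Besides the shell and the picture viewer there is one more tool, called after ">>>" as a command line: name --argument value ..., lists and objects as JSON in quotes. servo_tool: Moves the arm, as the interface text tells. Its arguments: {"type":"object","properties":{"series":{"type":"array"},"newtons":{"type":"number"}},"required":["series"]}

```bash
mkdir -p pics; ls; python3 - <<'E'
from station import robot
import cv2,numpy as np
s=robot.read_state();print(s)
for n in("scene","side"):
    c=robot.camera(n);cv2.imwrite(f"pics/{n}0.png",c["pixels"][:,:,::-1]);print(n,c["fx"],c["cx"],c["cy"],np.round(c["xyz"],3).tolist(),np.round(c["attitude"],3).tolist())
c=robot.camera("wrist");print(np.round(c["mount"],4).tolist(),c["fx"])
E
```

```text
pics
{'clock': 0.0, 'joint_positions': array([ 1.19846148e+00,  4.94216772e-01,  1.34618582e+00, -1.79438950e-05,
        1.30253788e+00, -9.54985566e-02]), 'qvel': array([-0.00051489, -0.00025963, -0.00161144, -0.0002989 , -0.00084545,
        0.00072649]), 'joint_torque': array([ 7.68159080e-04, -8.82145500e+01, -3.83855009e+01, -1.18362827e-04,
        9.98813164e-03, -4.62757939e-06]), 'ee_pos': array([0.17068557, 0.60085237, 0.25266084]), 'ee_rot': array([[-9.61926212e-01,  2.73308868e-01, -4.74208207e-04],
       [ 2.73309257e-01,  9.61925391e-01, -1.26176140e-03],
       [ 1.11302335e-04, -1.34332686e-03, -9.99999092e-01]]), 'contact_force': array([ 0.37626525, -0.23354503,  0.45652465]), 'torque': array([ 0.0655209 ,  0.02981752, -0.02174991]), 'gripper_force': 0.0, 'opening': 0.9961108301441974}
scene 470.1023297124112 322.81182289486117 236.0012031276834 [-0.19, -0.503, 0.819] [[0.545, -0.507, 0.668], [-0.838, -0.318, 0.443], [-0.012, -0.801, -0.598]]
side 623.7849793939084 326.6655784791715 255.65510420056862 [1.398, 0.367, 1.244] [[-0.379, 0.71, -0.593], [0.925, 0.284, -0.251], [-0.01, -0.644, -0.765]]
[[-0.0003, -0.9504, -0.311, 0.0798], [1.0, -0.0002, -0.0005, 0.0006], [0.0004, -0.311, 0.9504, -0.1202], [0.0, 0.0, 0.0, 1.0]] 424.72067520367125
```

View pics/scene0.png

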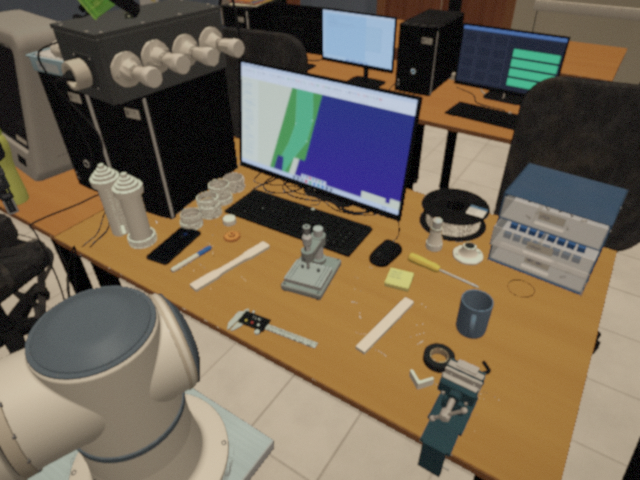

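View pics/side0.png

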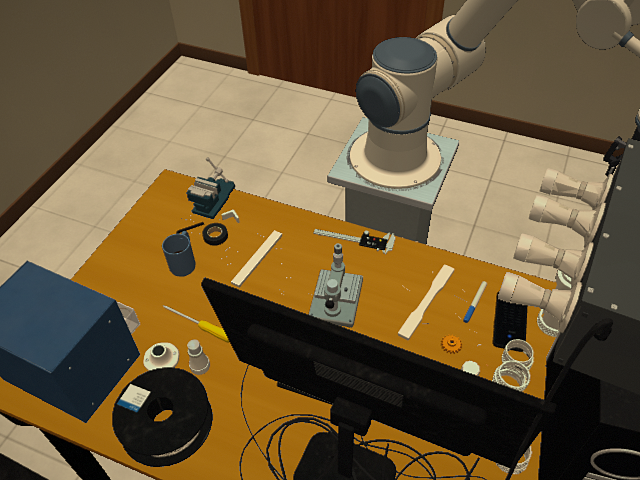

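The tensile bar is at scene (231,265) / side (427,300), and the micrometer at scene (312,262) / side (338,280). The straight bar is to the right in the scene view. Next I'll measure.

```bash
cat > h.py <<'E'
from station import robot
import cv2,numpy as np
def ray(c,uv,s=None):
    d=np.array([(uv[0]-c["cx"])/c["fx"],(uv[1]-c["cy"])/c["fy"],1.])
    if "mount" in c:
        M=np.array(c["mount"]);R=np.array(s["ee_rot"]);return np.array(s["ee_pos"])+R@M[:3,3],R@M[:3,:3]@d
    return np.array(c["xyz"]),np.array(c["attitude"])@d
def plane(c,uv,z,s=None):
    o,d=ray(c,uv,s);return o+d*(z-o[2])/d[2]
def proj(c,p,s=None):
    if "mount" in c:
        M=np.array(c["mount"]);R=np.array(s["ee_rot"]);o=np.array(s["ee_pos"])+R@M[:3,3];A=R@M[:3,:3]
    else:o=np.array(c["xyz"]);A=np.array(c["attitude"])
    q=A.T@(np.asarray(p)-o);return np.array([c["cx"]+c["fx"]*q[0]/q[2],c["cy"]+c["fy"]*q[1]/q[2]])
def tri(rs):
    A=0;b=0
    for o,d in rs:
        d=d/np.linalg.norm(d);P=np.eye(3)-np.outer(d,d);A=A+P;b=b+P@o
    return np.linalg.solve(A,b)
def white(im,seed,lo=150):
    h=cv2.cvtColor(im,cv2.COLOR_RGB2HSV);m=((h[...,1]<70)&(h[...,2]>lo)).astype(np.uint8)
    n,l,st,ce=cv2.connectedComponentsWithStats(m)
    k=[i for i in range(1,n) if st[i,4]>60];i=min(k,key=lambda i:np.hypot(*(ce[i]-seed)))
    cs,_=cv2.findContours((l==i).astype(np.uint8),0,1);return max(cs,key=cv2.contourArea)
E
python3 - <<'E'
from h import *
cr=[]
for n,sd,bx in(("scene",(231,265),(270,210)),("side",(427,300),(300,230))):
    c=robot.camera(n);im=c["pixels"]
    k=white(im,sd)[:,0,:]
    P=np.array([plane(c,p,.01)[:2] for p in k])
    r=cv2.minAreaRect(P.astype(np.float32)*1000);print(n,r)
    a=im[bx[1]:bx[1]+100,bx[0]:bx[0]+90,::-1];cr.append(cv2.resize(a,(396,440),interpolation=cv2.INTER_CUBIC))
cv2.imwrite("pics/crop.png",np.hstack(cr))
E
```

```text
scene ((477.65106201171875, 234.22654724121094), (33.484130859375, 247.13755798339844), 79.27053833007812)
side ((476.7781066894531, 232.47189331054688), (8.234235763549805, 243.5086669921875), 79.05500793457031)
```

View pics/crop.png

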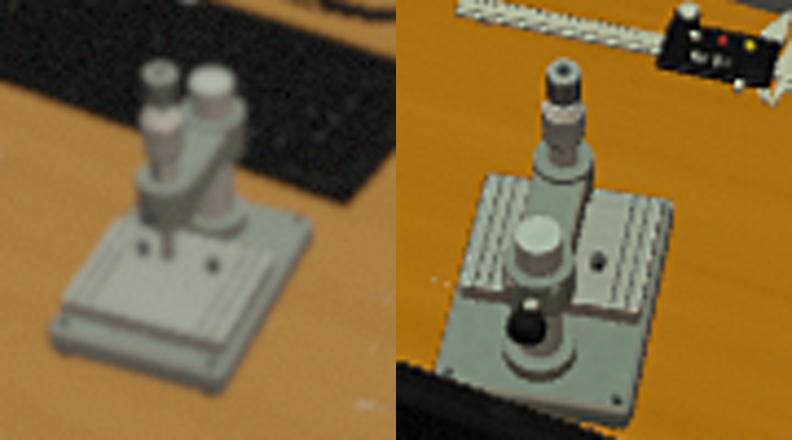

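The crop shows the knob top at scene (306.4,225) / side (338,245). Table front corners are at scene (284,279) and (321.5,289), and at side (321,270) and (363,275). I'll triangulate these.

```bash
python3 - <<'E'
from h import *
S=robot.camera("scene");D=robot.camera("side")
k=tri([ray(S,(306.4,225)),ray(D,(338,245))]);print("knob",k)
a=lambda x,y:(x/4.4+270,y/4.4+210)
b=lambda x,y:((x-396)/4.4+300,y/4.4+230)
print("table front L,R scene",[plane(S,a(*p),.035).round(4) for p in((62,303),(226,346))])
print("table side FL?",[plane(D,b(*p),.035).round(4) for p in((490,176),(673,200),(640,314),(462,288))])
print("pins scene",[plane(S,a(*p),.043).round(4) for p in((143,243),(213,262))])
for n,c,sd in(("scene",S,(231,265)),("side",D,(427,300))):
    K=white(c["pixels"],sd)[:,0,:];P=np.array([plane(c,p,.01)[:2] for p in K])
    u=np.linalg.svd(P-P.mean(0))[2][0];t=P@u;print(n,u,P[t.argmin()],P[t.argmax()])
E
```

```text
knob [0.53670105 0.0277207  0.18098445]
table front L,R scene [array([0.4842, 0.0619, 0.035 ]), array([ 0.5041, -0.0359,  0.035 ])]
table side FL? [array([ 0.5088, -0.0247,  0.035 ]), array([0.4866, 0.0771, 0.035 ]), array([0.5671, 0.0876, 0.035 ]), array([ 0.5869, -0.0088,  0.035 ])]
pins scene [array([0.5439, 0.0475, 0.043 ]), array([0.5516, 0.0039, 0.043 ])]
scene [-0.98224733  0.18759046] [0.59957673 0.21395095] [0.35554742 0.25356256]
side [ 0.97754762 -0.21071463] [0.35726838 0.25574382] [0.59553591 0.20531261]
```

```bash
cat >> h.py <<'E'
from scipy.spatial.transform import Rotation as Ro
def go(p,yaw,s=None):
    "shift in cm in current tool axes, turn in deg (tool rotvec) to tool-down with tool y at yaw deg"
    s=s or robot.read_state();R=np.array(s["ee_rot"]);y=np.radians(yaw)
    Y=np.array([np.cos(y),np.sin(y),0]);Z=np.array([0,0,-1.]);T=np.c_[np.cross(Y,Z),Y,Z]
    print("pos",s["ee_pos"].round(4),"yaw",np.degrees(np.arctan2(R[1,1],R[0,1])).round(2),"t",round(s["clock"],2),"j6",s["joint_positions"][5].round(3),"F",s["contact_force"].round(1),"T",s["torque"].round(3))
    print("shift cm",(R.T@(np.array(p)-s["ee_pos"])*100).round(2),"turn",np.degrees(Ro.from_matrix(R.T@T).as_rotvec()).round(2))
E
python3 -c "
from h import *
go((.394,.2505,.13),78.6)"
```

```text
pos [0.1707 0.6012 0.2531] yaw 74.14 t 0.35 j6 -0.096 F [ 0.7 -0.1  0.6] T [-0.024  0.009 -0.021]
shift cm [-31.06 -27.63  12.32] turn [-0.02 -0.   -4.46]
```

>>> servo_tool --series '[[[-3.1, -2.76, 0.6], [0, 0, -0.45], 6], [[-3.1, -2.76, 0.6], [0, 0, -0.45], 6], [[-3.1, -2.76, 0.6], [0, 0, -0.45], 6], [[-3.1, -2.76, 1.3], [0, 0, -0.45], 6], [[-3.1, -2.76, 1.5], [0, 0, -0.45], 6], [[-3.1, -2.76, 1.5], [0, 0, -0.45], 6], [[-3.1, -2.76, 1.5], [0, 0, -0.45], 6], [[-3.1, -2.76, 1.5], [0, 0, -0.45], 6], [[-3.1, -2.76, 1.5], [0, 0, -0.45], 6], [[-3.1, -2.76, 1.5], [0, 0, -0.45], 6]]'

```text
clock: 1.35
ee_pos: [0.4066, 0.2578, 0.1319]
ee_rot: [[-0.981, 0.196, 0.0], [0.196, 0.981, 0.0], [-0.0, 0.0, -1.0]]
contact_force: [0.7, 1.4, -1.0]
opening: 0.706
gripper_force: 0.0
```

>>> servo_tool --series '[[[0, 0, 0], [0, 0, 0], 5], [[0, 0, 0], [0, 0, 0], 5]]'

```text
clock: 1.55
ee_pos: [0.4061, 0.2586, 0.1321]
ee_rot: [[-0.98, 0.199, -0.001], [0.199, 0.98, -0.0], [0.001, -0.0, -1.0]]
contact_force: [0.5, 0.7, 0.2]
opening: 0.585
gripper_force: 0.0
```

```bash
python3 - <<'E'
from h import *
go((.394,.2505,.13),78.6)
s=robot.read_state();c=robot.camera("wrist");im=c["pixels"];cv2.imwrite("pics/w1.png",im[:,:,::-1])
print("exp center px",proj(c,(.477,.2335,.01),s),"near end",proj(c,(.3555,.2555,.01),s))
K=white(im,proj(c,(.43,.243,.01),s),130)[:,0,:];P=np.array([plane(c,p,.01,s)[:2] for p in K])
print(cv2.minAreaRect((P*1000).astype(np.float32)))
E
```

```text
pos [0.4061 0.2586 0.1321] yaw 78.51 t 1.55 j6 -0.928 F [0.5 0.7 0.2] T [ 0.041  0.007 -0.02 ]
shift cm [ 1.02 -1.03  0.21] turn [-0.02 -0.03 -0.09]
exp center px [295.37441769 342.89353662] near end [287.96401303 152.55862668]
((464.3423767089844, 243.32530212402344), (27.76094627380371, 216.9206085205078), 79.34456634521484)
```

View pics/w1.png

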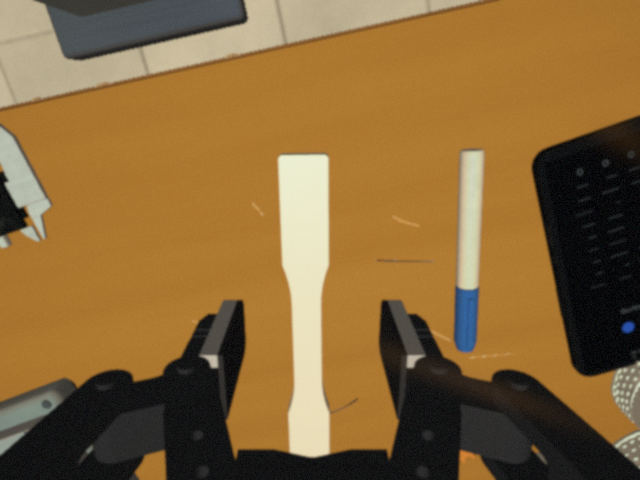

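The bar's near end is at (303,154), with the waist transitions at rows 265 and 412. The jaws straddle the bar, with the marker clear at column 470. From the wrist view the bar centre is about (0.4786,0.2406) and the yaw is 79.3°.

```bash
python3 -c "
from h import *
go((.395,.2563,.025),79.3)"
```

```text
pos [0.4057 0.2593 0.1324] yaw 78.59 t 1.6 j6 -0.927 F [-0.1  0.8  0.1] T [-0.032 -0.054 -0.014]
shift cm [ 0.99 -0.51 10.74] turn [ 0.01 -0.01 -0.71]
```

>>> servo_tool --series '[[[0.5, -0.25, 2], [0, 0, -0.7], 5], [[0.5, -0.25, 3], [0, 0, 0], 5], [[0, 0, 3], [0, 0, 0], 5], [[0, 0, 1.7], [0, 0, 0], 5], [[0, 0, 0.7], [0, 0, 0], 5], [[0, 0, 0.35], [0, 0, 0], 5], [[0, 0, 0], [0, 0, 0], 5]]'

```text
clock: 2.3
ee_pos: [0.395, 0.2568, 0.0252]
ee_rot: [[-0.983, 0.184, 0.001], [0.184, 0.983, 0.0], [-0.001, 0.0, -1.0]]
contact_force: [-0.8, 0.0, -0.3]
opening: 0.585
gripper_force: 0.0
```

>>> servo_tool --series '[[[0, 0, 0], [0, 0, 0], 2.5], [[0, 0, 0], [0, 0, 0], 2.5], [[0, 0, 0], [0, 0, 0], 2.5], [[0, 0, 0], [0, 0, 0], 2.5], [[0, 0, 0], [0, 0, 0], 2.5]]' --newtons 60

```text
clock: 2.8
ee_pos: [0.3953, 0.2565, 0.0259]
ee_rot: [[-0.983, 0.185, 0.001], [0.185, 0.983, 0.001], [-0.001, 0.001, -1.0]]
contact_force: [-3.0, 1.2, 13.0]
opening: 0.313
gripper_force: 58.3
```

>>> servo_tool --series '[[[0, 0, -0.5], [0, 0, 0], 2.5], [[0, 0, -2], [0, 0, 4], 2.5], [[0, 0, -2.5], [0, 0, 8], 2.5], [[0, 0, -2], [0, 0, 8.5], 2.5], [[0, 0, -1], [0, 0, 8.5], 2.5], [[0, 0, 0], [0, 0, 8.5], 2.5], [[0, 0, 0], [0, 0, 8.5], 2.5], [[0, 0, 0], [0, 0, 8.5], 2.5], [[0, 0, 0], [0, 0, 8.5], 2.5], [[0, 0, 0], [0, 0, 4.6], 2.5]]'

```text
clock: 3.8
ee_pos: [0.395, 0.2562, 0.1054]
ee_rot: [[-0.197, 0.98, 0.001], [0.98, 0.197, 0.0], [0.0, 0.001, -1.0]]
contact_force: [0.6, 0.1, -0.5]
opening: 0.312
gripper_force: 59.5
```

>>> servo_tool --series '[[[0, 0, 0], [0, 0, 0], 2.5], [[0, 0, 0], [0, 0, 0], 2.5]]'

```text
clock: 4.0
ee_pos: [0.395, 0.2562, 0.1052]
ee_rot: [[-0.206, 0.979, 0.0], [0.979, 0.206, 0.0], [0.0, 0.0, -1.0]]
contact_force: [-0.0, -0.0, 0.2]
opening: 0.314
gripper_force: 59.5
```

```bash
python3 -c "
from h import *
go((.4557,.0975,.085),11.7)
print(robot.read_state()['opening'])"
```

```text
pos [0.395  0.2562 0.1052] yaw 11.9 t 4.0 j6 0.241 F [-0.  -0.   0.2] T [ 0.079 -0.058  0.054]
shift cm [-16.78   2.66   2.02] turn [ 0.03 -0.01  0.2 ]
0.3135307751351871
```

>>> servo_tool --series '[[[-2.4, 0.38, 0], [0, 0, 0.2], 2.5], [[-3.6, 0.57, 0], [0, 0, 0], 2.5], [[-3.6, 0.57, 0], [0, 0, 0], 2.5], [[-3.6, 0.57, 0], [0, 0, 0], 2.5], [[-2.4, 0.38, 0], [0, 0, 0], 2.5], [[-1.2, 0.19, 0], [0, 0, 0], 2.5], [[0, 0, 0], [0, 0, 0], 2.5], [[0, 0, 0], [0, 0, 0], 2.5]]'

```text
clock: 4.8
ee_pos: [0.4544, 0.0974, 0.1048]
ee_rot: [[-0.201, 0.98, -0.0], [0.98, 0.201, 0.0], [0.0, -0.0, -1.0]]
contact_force: [-0.1, 0.6, -0.1]
opening: 0.315
gripper_force: 59.5
```

```bash
python3 - <<'E'
from h import *
go((.4557,.0975,.085),11.7)
s=robot.read_state()
S=robot.camera("scene");D=robot.camera("side");W=robot.camera("wrist")
a=cv2.resize(S["pixels"][200:310,230:340],(400,400),interpolation=2);b=cv2.resize(D["pixels"][220:330,290:400],(400,400),interpolation=2)
cv2.imwrite("pics/c2.png",np.hstack([a,b])[:,:,::-1])
cv2.imwrite("pics/w2.png",W["pixels"][:,:,::-1])
E
```

```text
pos [0.4544 0.0974 0.1048] yaw 11.58 t 4.8 j6 -0.12 F [-0.1  0.6 -0.1] T [0.037 0.018 0.017]
shift cm [-0.02  0.13  1.98] turn [-0.01 -0.01 -0.12]
```

View pics/c2.png

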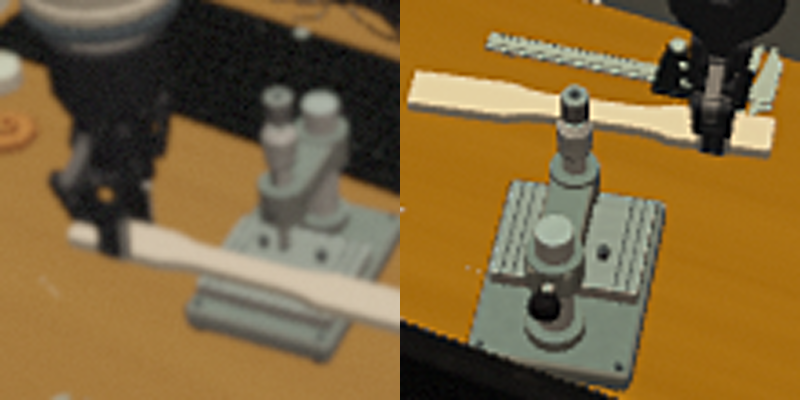

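View pics/w2.png

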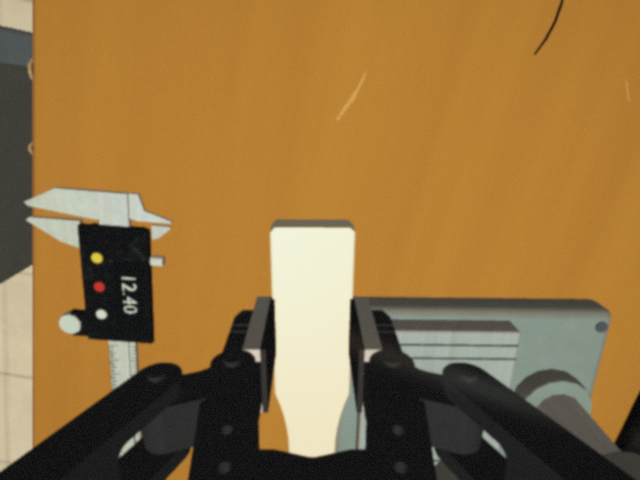

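The bar is held crosswise in front of the stand and clear of it. In the wrist view the bar end is at row 228, the table's back-left corner is near (517,330), and the base edge runs along rows 299–302.

```bash
python3 - <<'E'
from h import *
s=robot.read_state();c=robot.camera("wrist");im=cv2.cvtColor(c["pixels"],cv2.COLOR_RGB2GRAY).astype(float);im=cv2.GaussianBlur(im,(3,3),0)
sat=cv2.cvtColor(c["pixels"],cv2.COLOR_RGB2HSV)[...,1].astype(float)
def edge(img,cols,r0,r1,sgn):
    g=np.diff(img,axis=0)*sgn;return np.array([(u,r0+g[r0:r1,u].argmax()+.5) for u in cols])
def show(n,px,z):
    P=np.array([plane(c,p,z,s)[:2] for p in px]);f=np.polyfit(P[:,0],P[:,1],1);print(n,"ang",np.degrees(np.arctan(f[0])).round(2),"mid",P.mean(0).round(4),"rows",px[0],px[-1])
show("base outline",edge(sat,range(400,590,5),280,320,-1),.022)
show("table",edge(im,range(410,510,5),312,345,-1),.035)
for u in(420,460,500):print(u,im[290:345,u].astype(int).tolist())
e=edge(im,range(280,346,4),215,240,1);z=s["ee_pos"][2]-.0155
show("bar end top",e,z);
R=s["ee_rot"];P=np.array([plane(c,p,z,s) for p in e]);print("tool coords",(R.T@(P.mean(0)-s["ee_pos"])).round(4))
print("table corner",plane(c,(518,330),.035,s))
E
```

```text
base outline ang 11.08 mid [0.5526 0.0954] rows [400.  297.5] [585.  299.5]
table ang 1.86 mid [0.5325 0.0839] rows [410.  319.5] [505.  320.5]
420 [136, 136, 136, 136, 136, 131, 119, 99, 79, 68, 65, 64, 65, 67, 69, 71, 77, 85, 95, 105, 113, 120, 125, 129, 134, 138, 141, 141, 134, 116, 95, 82, 77, 77, 77, 77, 77, 77, 81, 91, 111, 135, 155, 166, 172, 174, 174, 173, 173, 172, 172, 171, 163, 146, 131]
460 [134, 135, 135, 134, 134, 132, 124, 107, 86, 71, 66, 65, 65, 67, 67, 69, 74, 82, 92, 101, 109, 116, 122, 126, 130, 134, 137, 139, 135, 121, 101, 84, 75, 72, 73, 73, 74, 75, 78, 85, 102, 125, 147, 161, 168, 171, 171, 170, 170, 170, 170, 169, 162, 146, 127]
500 [137, 137, 138, 138, 136, 134, 129, 114, 92, 73, 64, 63, 64, 66, 68, 69, 72, 79, 88, 98, 107, 114, 121, 125, 130, 134, 138, 141, 140, 132, 114, 93, 80, 77, 77, 77, 77, 78, 80, 85, 97, 117, 140, 157, 167, 171, 172, 171, 171, 171, 172, 172, 169, 158, 140]
bar end top ang 10.41 mid [0.4468 0.1355] rows [280.  226.5] [344.  227.5]
tool coords [0.0384 0.0003 0.0155]
table corner [0.56377444 0.08645045 0.035     ]
```

```bash
python3 -c "
from h import *
go((.4947,.1067,.064),11.1)"
```

```text
pos [0.4544 0.0978 0.1048] yaw 11.63 t 5.0 j6 -0.12 F [-0.3  0.7 -0.3] T [ 0.039 -0.008 -0.045]
shift cm [0.06 4.13 4.08] turn [-0.01 -0.    0.53]
```

>>> servo_tool --series '[[[0, 0, 0.5], [0, 0, 0.53], 2.5], [[0, 1, 1], [0, 0, 0], 2.5], [[0, 1.5, 1], [0, 0, 0], 2.5], [[0, 1.3, 0.8], [0, 0, 0], 2.5], [[0.05, 0.35, 0.5], [0, 0, 0], 2.5], [[0, 0, 0.2], [0, 0, 0], 2.5], [[0, 0, 0.1], [0, 0, 0], 2.5], [[0, 0, 0], [0, 0, 0], 2.5]]'

```text
clock: 5.8
ee_pos: [0.4948, 0.1053, 0.0638]
ee_rot: [[-0.191, 0.982, -0.001], [0.982, 0.191, -0.0], [0.0, -0.001, -1.0]]
contact_force: [-0.6, 0.2, 0.6]
opening: 0.311
gripper_force: 59.5
```

>>> servo_tool --series '[[[0, 0, 0.1], [0, 0, 0], 2.5], [[0, 0, 0], [0, 0, 0], 2.5]]'

```text
clock: 6.0
ee_pos: [0.4952, 0.1053, 0.063]
ee_rot: [[-0.191, 0.982, 0.0], [0.982, 0.191, -0.0], [-0.0, 0.0, -1.0]]
contact_force: [-1.0, 0.5, -0.1]
opening: 0.314
gripper_force: 59.5
```

>>> servo_tool --series '[[[0, 0, 0.1], [0, 0, 0], 2.5], [[0, 0, 0], [0, 0, 0], 2.5]]'

```text
clock: 6.2
ee_pos: [0.4953, 0.1053, 0.0618]
ee_rot: [[-0.191, 0.982, 0.0], [0.982, 0.191, -0.0], [-0.0, 0.0, -1.0]]
contact_force: [0.5, -0.3, -0.4]
opening: 0.316
gripper_force: 59.5
```

>>> servo_tool --series '[[[0, 0, 0.06], [0, 0, 0], 2.5], [[0, 0, 0], [0, 0, 0], 2.5]]'

```text
clock: 6.4
ee_pos: [0.4954, 0.1054, 0.0611]
ee_rot: [[-0.191, 0.982, 0.0], [0.982, 0.191, -0.0], [-0.0, 0.0, -1.0]]
contact_force: [0.9, -0.3, -0.2]
opening: 0.316
gripper_force: 59.5
```

>>> servo_tool --series '[[[0.12, 0, 0.05], [0, 0, 0], 2.5], [[0, 0, 0], [0, 0, 0], 2.5]]'

```text
clock: 6.6
ee_pos: [0.4952, 0.1066, 0.0607]
ee_rot: [[-0.191, 0.982, 0.0], [0.982, 0.191, -0.0], [-0.0, 0.0, -1.0]]
contact_force: [0.3, -1.3, 1.7]
opening: 0.316
gripper_force: 59.8
```

>>> servo_tool --series '[[[0, 0, 0.05], [0, 0, 0], 2.5], [[0, 0, 0], [0, 0, 0], 2.5]]'

```text
clock: 6.8
ee_pos: [0.4952, 0.1066, 0.0603]
ee_rot: [[-0.191, 0.982, 0.0], [0.982, 0.191, 0.0], [0.0, 0.0, -1.0]]
contact_force: [-0.2, 2.1, 4.4]
opening: 0.316
gripper_force: 60.1
```

>>> servo_tool --series '[[[0, 0, 0.05], [0, 0, 0], 2.5], [[0, 0, 0], [0, 0, 0], 2.5]]'

```text
clock: 7.0
ee_pos: [0.4952, 0.1067, 0.0599]
ee_rot: [[-0.191, 0.982, 0.0], [0.982, 0.191, 0.0], [0.0, 0.0, -1.0]]
contact_force: [-0.7, 3.1, 8.1]
opening: 0.315
gripper_force: 60.4
```

>>> servo_tool --series '[[[0, 0, -0.1], [0, 0, 0], 2.5], [[0, 0.5, 0], [0, 0, 0], 2.5], [[0, 0.7, 0], [0, 0, 0], 2.5], [[0, 0.5, 0], [0, 0, 0], 2.5], [[0, 0.3, 0], [0, 0, 0], 2.5], [[0, 0, 0], [0, 0, 0], 2.5]]'

```text
clock: 7.6
ee_pos: [0.5156, 0.1105, 0.0607]
ee_rot: [[-0.191, 0.982, 0.001], [0.982, 0.191, 0.0], [-0.0, 0.001, -1.0]]
contact_force: [1.5, 0.8, 3.4]
opening: 0.316
gripper_force: 59.8
```

>>> servo_tool --series '[[[0, 0.15, 0], [0, 0, 0], 2.5], [[0, 0, 0], [0, 0, 0], 2.5]]'

```text
clock: 7.8
ee_pos: [0.5162, 0.1106, 0.0607]
ee_rot: [[-0.191, 0.982, -0.0], [0.982, 0.191, -0.0], [-0.0, -0.0, -1.0]]
contact_force: [-0.6, 0.2, 2.3]
opening: 0.311
gripper_force: 59.9
```

>>> servo_tool --series '[[[0, 0.1, 0], [0, 0, 0], 2.5], [[0, 0, 0], [0, 0, 0], 2.5]]'

```text
clock: 8.0
ee_pos: [0.5171, 0.1108, 0.0606]
ee_rot: [[-0.191, 0.982, -0.0], [0.982, 0.191, -0.0], [0.0, -0.0, -1.0]]
contact_force: [-1.6, -0.7, 2.4]
opening: 0.317
gripper_force: 59.8
```

```bash
python3 - <<'E'
from h import *
go((.52,.112,.0609),11.1)
D=robot.camera("side");S=robot.camera("scene")
a=cv2.resize(S["pixels"][205:295,270:360],(400,400),interpolation=2);b=cv2.resize(D["pixels"][235:315,300:380],(400,400),interpolation=2)
cv2.imwrite("pics/c3.png",np.hstack([a,b])[:,:,::-1])
E
```

```text
pos [0.5171 0.1108 0.0606] yaw 11.01 t 8.0 j6 -0.094 F [-1.6 -0.7  2.4] T [-0.066  0.223 -0.055]
shift cm [ 0.06  0.31 -0.03] turn [-0.02 -0.   -0.09]
```

View pics/c3.png

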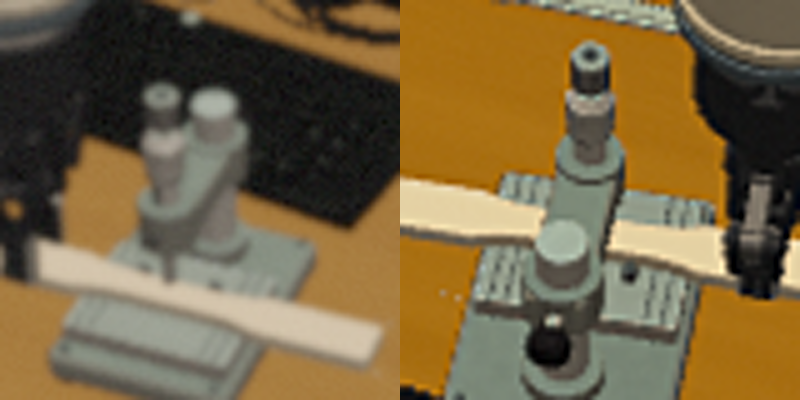

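The bar is flat on the table and reaching the spindle. A pin is visible just behind it at right-panel (630,270), with a few mm still to go. I'll creep in.

>>> servo_tool --series '[[[0, 0.1, 0], [0, 0, 0], 2.5], [[0, 0.1, 0], [0, 0, 0], 2.5], [[0, 0, 0], [0, 0, 0], 2.5]]'

```text
clock: 8.4
ee_pos: [0.5194, 0.1112, 0.0607]
ee_rot: [[-0.191, 0.982, 0.0], [0.982, 0.191, 0.0], [-0.0, 0.0, -1.0]]
contact_force: [-0.8, 0.1, 2.1]
opening: 0.312
gripper_force: 59.8
```

>>> servo_tool --series '[[[0, 0.1, 0], [0, 0, 0], 2.5], [[0, 0, 0], [0, 0, 0], 2.5]]'

```text
clock: 8.6
ee_pos: [0.5203, 0.1114, 0.0607]
ee_rot: [[-0.191, 0.982, 0.0], [0.982, 0.191, -0.0], [-0.0, 0.0, -1.0]]
contact_force: [-1.8, -0.3, 2.6]
opening: 0.313
gripper_force: 59.8
```

```bash
python3 -c "
from h import *
go((.52,.112,.0609),11.1)"
```

```text
pos [0.5203 0.1114 0.0607] yaw 11.01 t 8.6 j6 -0.093 F [-1.8 -0.3  2.6] T [-0.101  0.16  -0.036]
shift cm [ 0.06 -0.02 -0.02] turn [ 0.    0.   -0.09]
```

>>> servo_tool --series '[[[0, 0.07, 0], [0, 0, 0], 2.5], [[0, 0, 0], [0, 0, 0], 2.5]]'

```text
clock: 8.8
ee_pos: [0.5205, 0.1115, 0.0606]
ee_rot: [[-0.191, 0.982, -0.001], [0.982, 0.191, -0.0], [0.0, -0.001, -1.0]]
contact_force: [-4.7, -0.9, 3.6]
opening: 0.311
gripper_force: 59.9
```

>>> servo_tool --series '[[[0, 0.07, 0], [0, 0, 0], 2.5], [[0, 0, 0], [0, 0, 0], 2.5]]'

```text
clock: 9.0
ee_pos: [0.5208, 0.1116, 0.0605]
ee_rot: [[-0.191, 0.982, -0.002], [0.982, 0.191, -0.0], [0.0, -0.002, -1.0]]
contact_force: [-5.9, -1.4, 3.8]
opening: 0.318
gripper_force: 60.1
```

>>> servo_tool --series '[[[0, 0.07, 0], [0, 0, 0], 2.5], [[0, 0, 0], [0, 0, 0], 2.5]]'

```text
clock: 9.2
ee_pos: [0.5211, 0.1117, 0.0605]
ee_rot: [[-0.191, 0.982, -0.002], [0.982, 0.191, -0.0], [0.0, -0.002, -1.0]]
contact_force: [-6.9, -2.4, 4.9]
opening: 0.311
gripper_force: 60.3
```

```bash
python3 -c "
from h import *
go((.52,.112,.0609),11.1)"
```

```text
pos [0.5211 0.1117 0.0605] yaw 10.99 t 9.2 j6 -0.093 F [-6.9 -2.4  4.9] T [-0.402  1.326 -0.367]
shift cm [ 0.05 -0.1  -0.04] turn [-0.14 -0.01 -0.11]
```

>>> servo_tool --series '[[[0, -0.03, 0], [0, 0, -0.4], 2.5], [[0, 0, 0], [0, 0, 0], 2.5]]'

```text
clock: 9.4
ee_pos: [0.5209, 0.1116, 0.0605]
ee_rot: [[-0.198, 0.98, -0.002], [0.98, 0.198, -0.0], [0.0, -0.002, -1.0]]
contact_force: [-6.9, -1.7, 4.9]
opening: 0.312
gripper_force: 60.3
```

```bash
python3 -c "
from h import *
go((.52,.112,.0609),11.1)"
```

```text
pos [0.5209 0.1116 0.0605] yaw 11.4 t 9.4 j6 -0.1 F [-6.9 -1.7  4.9] T [-0.396  1.195 -0.507]
shift cm [ 0.06 -0.08 -0.04] turn [-0.12 -0.01  0.3 ]
```

>>> servo_tool --series '[[[0, -0.03, 0], [0, 0, -0.4], 2.5], [[0, 0, 0], [0, 0, 0], 2.5]]'

```text
clock: 9.6
ee_pos: [0.5206, 0.1115, 0.0605]
ee_rot: [[-0.204, 0.979, -0.002], [0.979, 0.204, -0.0], [0.0, -0.002, -1.0]]
contact_force: [-6.2, -3.2, 4.9]
opening: 0.312
gripper_force: 60.3
```

```bash
python3 -c "
from h import *
go((.52,.112,.0609),11.1)"
```

```text
pos [0.5206 0.1115 0.0605] yaw 11.79 t 9.6 j6 -0.107 F [-6.2 -3.2  4.9] T [-0.366  1.169 -0.612]
shift cm [ 0.06 -0.05 -0.04] turn [-0.12 -0.01  0.69]
```

The moment/force ratio is now about 89 mm, between the two pin lever arms of 63 and 107 mm, so both pins are in contact. Releasing.

>>> servo_tool --series '[[[0, -0.04, 0], [0, 0, 0], 2.5], [[0, 0, 0], [0, 0, 0], 3.3], [[0, 0, 0], [0, 0, 0], 3.8], [[0, 0, 0], [0, 0, 0], 4.3], [[0, 0, 0], [0, 0, 0], 4.8], [[0, 0, 0], [0, 0, 0], 4.8]]'

```text
clock: 10.2
ee_pos: [0.5214, 0.1116, 0.0607]
ee_rot: [[-0.205, 0.979, 0.0], [0.979, 0.205, 0.0], [-0.0, 0.0, -1.0]]
contact_force: [-0.0, -0.1, 0.1]
opening: 0.557
gripper_force: 0.0
```

>>> servo_tool --series '[[[0, 0, -0.5], [0, 0, 0], 4.8], [[0, 0, -1.5], [0, 0, 0], 4.8], [[0, 0, -3], [0, 0, 0], 4.8], [[0, 0, -3], [0, 0, 0], 4.8], [[0, 0, -3], [0, 0, 0], 4.8], [[0, 0, -2], [0, 0, 0], 4.8], [[0, 0, 0], [0, 0, 0], 4.8]]'

```text
clock: 10.9
ee_pos: [0.5225, 0.1118, 0.1937]
ee_rot: [[-0.205, 0.979, 0.005], [0.979, 0.205, 0.0], [-0.001, 0.005, -1.0]]
contact_force: [-0.7, 0.2, -1.2]
opening: 0.563
gripper_force: 0.0
```

```bash
python3 - <<'E'
from h import *
go((.5355,.0285,.25),11.7)
s=robot.read_state();D=robot.camera("side");W=robot.camera("wrist")
b=cv2.resize(D["pixels"][240:320,310:390],(400,400),interpolation=2)
w=cv2.resize(W["pixels"],(400,300));w=cv2.copyMakeBorder(w,0,100,0,0,0)
cv2.imwrite("pics/w4.png",W["pixels"][:,:,::-1]);cv2.imwrite("pics/c4.png",np.hstack([w,b])[:,:,::-1])
E
```

```text
pos [0.5225 0.1118 0.1937] yaw 11.82 t 10.9 j6 -0.107 F [-0.7  0.2 -1.2] T [ 0.044  0.04  -0.057]
shift cm [-8.42 -0.41 -5.63] turn [0.28 0.03 0.12]
```

View pics/c4.png

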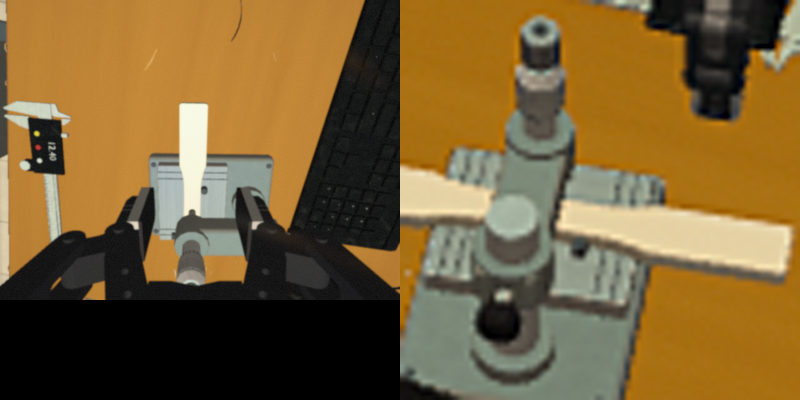

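The bar lies crosswise against the pins with the gripper clear: bar end at about (195,105) left panel, pin in contact at (578,245) right panel. Next I'll go above the knob with the last joint wound back.

>>> servo_tool --series '[[[0, 0, -3], [0, 0, 0], 4.8], [[-2, -0.1, -2.6], [0, 0, -8.4], 4.8], [[0, 0, 0], [0.28, 0, 0], 4.8]]'

```text
clock: 11.3
ee_pos: [0.5256, 0.0906, 0.2486]
ee_rot: [[-0.351, 0.936, -0.001], [0.936, 0.351, -0.002], [-0.001, -0.002, -1.0]]
contact_force: [0.6, 0.8, -0.7]
opening: 0.56
gripper_force: 0.0
```

```bash
python3 -c "
from h import *
go((.5355,.0285,.25),171)"
```

```text
pos [0.5256 0.0906 0.2486] yaw 20.55 t 11.3 j6 -0.298 F [ 0.6  0.8 -0.7] T [-0.043 -0.006  0.031]
shift cm [-6.16 -1.25 -0.13] turn [-1.5000e-01 -1.2000e-01 -1.5045e+02]
```

>>> servo_tool --series '[[[-2, -0.4, 0], [0, 0, 0], 4.8], [[-2.2, -0.45, 0], [0, 0, 0], 4.8], [[-2, -0.4, 0], [0, 0, -3], 4.8], [[0, 0, 0], [0, 0, -8.4], 4.8], [[0, 0, 0], [0, 0, -8.4], 4.8], [[0, 0, 0], [0, 0, -8.4], 4.8], [[0, 0, 0], [0, 0, -8.4], 4.8], [[0, 0, 0], [0, 0, -8.4], 4.8], [[0, 0, 0], [0, 0, -8.4], 4.8], [[0, 0, 0], [0, 0, -8.4], 4.8]]'

```text
clock: 12.3
ee_pos: [0.5334, 0.0295, 0.2452]
ee_rot: [[-0.991, 0.135, -0.007], [0.135, 0.991, -0.002], [0.007, -0.002, -1.0]]
contact_force: [0.7, -0.4, 0.1]
opening: 0.565
gripper_force: 0.0
```

>>> servo_tool --series '[[[0, 0, 0], [0, 0, -8.4], 4.8], [[0, 0, 0], [0, 0, -8.4], 4.8], [[0, 0, 0], [0, 0, -8.4], 4.8], [[0, 0, 0], [0, 0, -8.4], 4.8], [[0, 0, 0], [0, 0, -8.4], 4.8], [[0, 0, 0], [0, 0, -8.4], 4.8], [[0, 0, 0], [0, 0, -8.4], 4.8], [[0, 0, 0], [0, 0, -8.4], 4.8], [[0, 0, 0], [0, 0, -8.4], 4.8], [[0, 0, 0], [0, 0, 0], 4.8]]'

```text
clock: 13.3
ee_pos: [0.5334, 0.0295, 0.2453]
ee_rot: [[-0.379, -0.925, -0.007], [-0.925, 0.38, -0.002], [0.004, 0.006, -1.0]]
contact_force: [0.0, -0.2, 0.5]
opening: 0.564
gripper_force: 0.0
```

```bash
python3 - <<'E'
from h import *
go((.5355,.0285,.25),171)
s=robot.read_state();W=robot.camera("wrist")
print("exp knob px",proj(W,(.5367,.0277,.181),s),proj(W,(.5341,.0296,.181),s))
cv2.imwrite("pics/w5.png",W["pixels"][:,:,::-1])
E
```

```text
pos [0.5334 0.0295 0.2453] yaw 157.7 t 13.3 j6 -2.807 F [ 0.  -0.2  0.5] T [ 0.044 -0.062 -0.01 ]
shift cm [ 0.02 -0.23 -0.47] turn [  0.36  -0.19 -13.3 ]
exp knob px [303.22003627 271.86513323] [309.86398272 273.35851245]
```

View pics/w5.png

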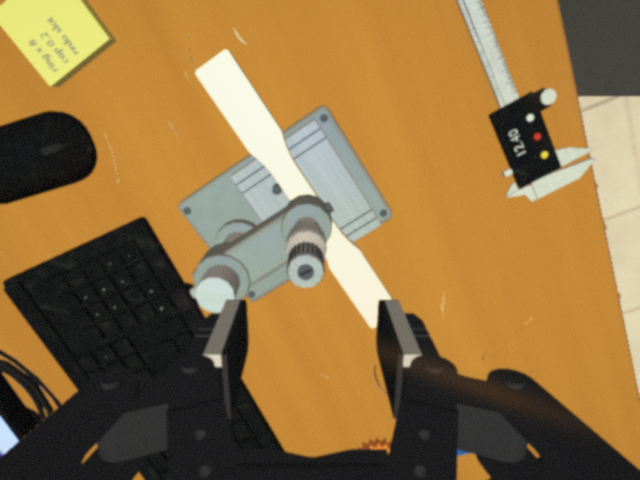

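The knob top is at (306,271), matching the expected pixels. The bar is still in place through the stand.

```bash
python3 - <<'E'
from h import *
s=robot.read_state();W=robot.camera("wrist")
k=plane(W,(306,271),.181,s);print(k)
S=robot.camera("scene");D=robot.camera("side")
print(tri([ray(W,(306,271),s),ray(S,(306.4,225)),ray(D,(338,245))]))
print("tool axis px at tips",proj(W,s["ee_pos"]+s["ee_rot"]@np.array([0,0,.022]),s))
go((k[0],k[1],.189),157.7)
E
```

```text
[0.53546849 0.02780378 0.181     ]
[0.53613654 0.02767653 0.18090957]
tool axis px at tips [311.91148866 316.79108496]
pos [0.5339 0.0294 0.2462] yaw 157.36 t 13.5 j6 -2.801 F [-0.5  0.8  0.1] T [-0.021 -0.034  0.02 ]
shift cm [ 0.06 -0.24  5.72] turn [ 0.25 -0.21 -0.34]
```

>>> servo_tool --series '[[[0.03, -0.12, 1], [0.25, -0.21, -0.3], 4.8], [[0.03, -0.13, 1.5], [0, 0, 0], 4.8], [[0, 0, 1.5], [0, 0, 0], 4.8], [[0, 0, 1], [0, 0, 0], 4.8], [[0, 0, 0.4], [0, 0, 0], 4.8], [[0, 0, 0], [0, 0, 0], 4.8]]'

```text
clock: 14.1
ee_pos: [0.536, 0.0278, 0.1924]
ee_rot: [[-0.377, -0.926, 0.0], [-0.926, 0.377, 0.0], [-0.0, -0.0, -1.0]]
contact_force: [0.2, 0.2, 0.3]
opening: 0.562
gripper_force: 0.0
```

```bash
python3 -c "
from h import *
go((.5357,.0277,.190),157.7)"
```

```text
pos [0.536  0.0278 0.1924] yaw 157.86 t 14.1 j6 -2.815 F [0.2 0.2 0.3] T [-0.027 -0.07  -0.047]
shift cm [0.02 0.02 0.24] turn [-0.    0.01  0.16]
```

>>> servo_tool --series '[[[0, 0, 0.2], [0, 0, 0], 3], [[0, 0, 0], [0, 0, 0], 2.2], [[0, 0, 0], [0, 0, 0], 1.6], [[0, 0, 0], [0, 0, 0], 1.4], [[0, 0, 0], [0, 0, 0], 1.4], [[0, 0, 0], [0, 0, 0], 1.4]]' --newtons 25

```text
clock: 14.7
ee_pos: [0.5362, 0.0278, 0.1911]
ee_rot: [[-0.376, -0.927, 0.001], [-0.927, 0.376, 0.0], [-0.001, -0.001, -1.0]]
contact_force: [-2.1, 0.3, 6.2]
opening: 0.189
gripper_force: 24.5
```

```bash
python3 -c "
from h import *
go((.5357,.0277,.190),157.7)
print(robot.read_state()['opening'],robot.read_state()['gripper_force'])"
```

```text
pos [0.5362 0.0278 0.1911] yaw 157.91 t 14.7 j6 -2.816 F [-2.1  0.3  6.2] T [ 0.155  0.443 -0.001]
shift cm [0.03 0.05 0.11] turn [-0.07  0.03  0.21]
0.18859425847639874 24.493345320224762
```

>>> servo_tool --series '[[[0, 0, -0.06], [0, 0, 0], 1.4], [[0, 0, 0], [0, 0, 0], 1.4]]'

```text
clock: 14.9
ee_pos: [0.5361, 0.0278, 0.1913]
ee_rot: [[-0.376, -0.927, 0.001], [-0.927, 0.376, 0.0], [-0.0, -0.001, -1.0]]
contact_force: [-0.1, 1.0, 0.3]
opening: 0.185
gripper_force: 24.8
```

>>> servo_tool --series '[[[0, 0, 0.0115], [0, 0, 4.2], 1.4], [[0, 0, 0.0235], [0, 0, 8.5], 1.4], [[0, 0, 0.0235], [0, 0, 8.5], 1.4], [[0, 0, 0.0235], [0, 0, 8.5], 1.4], [[0, 0, 0], [0, 0, 0], 1.4]]'

```text
clock: 15.4
ee_pos: [0.536, 0.0279, 0.1904]
ee_rot: [[-0.788, -0.616, 0.001], [-0.616, 0.788, 0.0], [-0.001, -0.0, -1.0]]
contact_force: [-1.8, 1.6, 0.5]
opening: 0.188
gripper_force: 24.9
```

```bash
python3 -c "
from h import *
go((.5357,.0277,.190),157.7)
print(robot.read_state()['opening'],robot.read_state()['gripper_force'])"
```

```text
pos [0.536  0.0279 0.1904] yaw 128.04 t 15.4 j6 -2.294 F [-1.8  1.6  0.5] T [0.247 0.246 0.013]
shift cm [0.04 0.01 0.04] turn [-2.000e-02  3.000e-02 -2.966e+01]
0.1875004436237851 24.88628089427948
```

>>> servo_tool --series '[[[0, 0, 0.0235], [0, 0, 8.5], 1.4], [[0, 0, 0.0235], [0, 0, 8.5], 1.4], [[0, 0, 0.0235], [0, 0, 8.5], 1.4], [[0, 0, 0.0235], [0, 0, 8.5], 1.4], [[0, 0, 0.0235], [0, 0, 8.5], 1.4], [[0, 0, 0.0235], [0, 0, 8.5], 1.4], [[0, 0, 0.0235], [0, 0, 8.5], 1.4], [[0, 0, 0.0235], [0, 0, 8.5], 1.4], [[0, 0, 0], [0, 0, 0], 1.4]]'

```text
clock: 16.3
ee_pos: [0.536, 0.028, 0.1886]
ee_rot: [[-0.869, 0.496, 0.001], [0.496, 0.869, 0.0], [-0.0, 0.001, -1.0]]
contact_force: [-1.7, 3.3, 0.3]
opening: 0.19
gripper_force: 24.9
```

>>> servo_tool --series '[[[0, 0, 0.0235], [0, 0, 8.5], 1.4], [[0, 0, 0.0235], [0, 0, 8.5], 1.4], [[0, 0, 0.0235], [0, 0, 8.5], 1.4], [[0, 0, 0], [0, 0, 0], 1.4]]'

```text
clock: 16.7
ee_pos: [0.536, 0.028, 0.1879]
ee_rot: [[-0.573, 0.82, 0.001], [0.82, 0.573, 0.0], [-0.0, 0.001, -1.0]]
contact_force: [-1.9, 4.2, 0.5]
opening: 0.182
gripper_force: 24.8
```

```bash
python3 -c "
from h import *
go((.5357,.0277,.190),157.7)
print(robot.read_state()['opening'],robot.read_state()['gripper_force'])"
```

```text
pos [0.536  0.028  0.1879] yaw 34.95 t 16.7 j6 -0.67 F [-1.9  4.2  0.5] T [ 0.643  0.261 -0.038]
shift cm [-0.   -0.04 -0.21] turn [ 2.0000e-02  4.0000e-02 -1.2275e+02]
0.18239417436404945 24.819111227989197
```

>>> servo_tool --series '[[[0, 0, 0.0235], [0, 0, 8.5], 1.4], [[0, 0, 0.0235], [0, 0, 8.5], 1.4], [[0, 0, 0], [0, 0, 0], 1.4]]'

```text
clock: 17.0
ee_pos: [0.5361, 0.0279, 0.1874]
ee_rot: [[-0.31, 0.951, 0.001], [0.951, 0.31, 0.0], [0.0, 0.001, -1.0]]
contact_force: [-1.9, 4.6, -0.2]
opening: 0.182
gripper_force: 24.8
```

>>> servo_tool --series '[[[0, 0, 0.0235], [0, 0, 8.5], 1.4], [[0, 0, 0.0235], [0, 0, 8.5], 1.4], [[0, 0, 0], [0, 0, 0], 1.4]]'

```text
clock: 17.3
ee_pos: [0.5361, 0.0279, 0.187]
ee_rot: [[-0.019, 1.0, 0.001], [1.0, 0.019, 0.0], [0.0, 0.001, -1.0]]
contact_force: [-1.2, 4.3, -1.7]
opening: 0.188
gripper_force: 24.7
```

>>> servo_tool --series '[[[0, 0, 0.0235], [0, 0, 8.5], 1.4], [[0, 0, 0.0235], [0, 0, 8.5], 1.4], [[0, 0, 0], [0, 0, 0], 1.4]]'

```text
clock: 17.6
ee_pos: [0.5362, 0.0279, 0.1865]
ee_rot: [[0.273, 0.962, 0.001], [0.962, -0.273, 0.0], [0.0, 0.001, -1.0]]
contact_force: [0.4, 5.0, -1.1]
opening: 0.186
gripper_force: 24.7
```

>>> servo_tool --series '[[[0, 0, 0.0235], [0, 0, 8.5], 1.4], [[0, 0, 0.0235], [0, 0, 8.5], 1.4], [[0, 0, 0], [0, 0, 0], 1.4]]'

```text
clock: 17.9
ee_pos: [0.5364, 0.0279, 0.1863]
ee_rot: [[0.542, 0.84, 0.001], [0.84, -0.542, 0.0], [0.001, 0.001, -1.0]]
contact_force: [-1.2, 5.1, 2.4]
opening: 0.185
gripper_force: 25.1
```

```bash
python3 -c "
from h import *
go((.5357,.0277,.190),157.7)
for i in range(3):
  robot.camera('side');s=robot.read_state();print(s['contact_force'].round(2),s['torque'].round(3),s['ee_pos'][2].round(4))"
```

```text
pos [0.5364 0.0279 0.1863] yaw -32.83 t 17.9 j6 0.513 F [-1.2  5.1  2.4] T [ 0.891  0.252 -0.015]
shift cm [-0.05 -0.05 -0.37] turn [-7.0000e-02 -1.0000e-01  1.6947e+02]
[-0.79  5.83  3.24] [ 0.953  0.188 -0.009] 0.1863
[-1.25  4.67  1.64] [ 0.891  0.225 -0.01 ] 0.1863
[-0.63  5.57  1.7 ] [ 0.907  0.226 -0.018] 0.1863
```

>>> servo_tool --series '[[[0, 0, 0], [0, 0, 8.5], 1.4], [[0, 0, 0], [0, 0, 8.5], 1.4], [[0, 0, 0], [0, 0, 8.5], 1.4], [[0, 0, 0], [0, 0, 0], 1.4]]'

```text
clock: 18.45
ee_pos: [0.5364, 0.0279, 0.1863]
ee_rot: [[0.851, 0.525, 0.002], [0.525, -0.851, 0.0], [0.001, 0.001, -1.0]]
contact_force: [-0.3, 5.0, 2.2]
opening: 0.185
gripper_force: 25.1
```

```bash
python3 -c "
from h import *
go((.5357,.0277,.190),157.7)
for i in range(3):
  robot.camera('side');s=robot.read_state();print(s['contact_force'].round(2),s['torque'].round(3),s['ee_pos'][2].round(5))"
```

```text
pos [0.5364 0.0279 0.1863] yaw -58.31 t 18.45 j6 0.958 F [-0.3  5.   2.2] T [ 0.909  0.051 -0.025]
shift cm [-0.07 -0.02 -0.37] turn [-8.0000e-02 -8.0000e-02  1.4399e+02]
[-0.99  4.96  3.41] [0.907 0.107 0.025] 0.18632
[-0.4   4.46  4.21] [ 0.92   0.103 -0.008] 0.1863
[-0.72  5.96  4.29] [0.871 0.085 0.057] 0.18628
```

Contact confirmed: turning on without feed leaves z and Fz steady, and about 36° has slipped so far. I'll turn about 51° more, then let go.

>>> servo_tool --series '[[[0, 0, -0.02], [0, 0, 8.5], 1.4], [[0, 0, 0], [0, 0, 8.5], 1.4], [[0, 0, 0], [0, 0, 8.5], 1.4], [[0, 0, 0], [0, 0, 8.5], 1.4], [[0, 0, 0], [0, 0, 8.5], 1.4], [[0, 0, 0], [0, 0, 8.5], 1.4], [[0, 0, 0], [0, 0, 0], 1.4]]'

```text
clock: 19.3
ee_pos: [0.5364, 0.0277, 0.1863]
ee_rot: [[0.942, -0.336, 0.001], [-0.336, -0.942, -0.0], [0.001, -0.0, -1.0]]
contact_force: [1.0, 3.8, 2.0]
opening: 0.186
gripper_force: 25.0
```

>>> servo_tool --series '[[[0, 0, 0], [0, 0, 0], 2.2], [[0, 0, 0], [0, 0, 0], 3], [[0, 0, 0], [0, 0, 0], 4], [[0, 0, 0], [0, 0, 0], 4.8], [[0, 0, 0], [0, 0, 0], 4.8]]'

```text
clock: 19.8
ee_pos: [0.5361, 0.0277, 0.1862]
ee_rot: [[0.941, -0.337, 0.001], [-0.337, -0.941, -0.0], [0.001, -0.0, -1.0]]
contact_force: [-0.1, -0.1, -0.4]
opening: 0.559
gripper_force: 0.0
```

>>> servo_tool --series '[[[0, 0, -0.5], [0, 0, 0], 4.8], [[0, 0, -1.5], [0, 0, 0], 4.8], [[0, 0, -3], [0, 0, 0], 4.8], [[0, 0, -3], [0, 0, 0], 4.8], [[0, 0, -2], [0, 0, 0], 4.8], [[0, 0, 0], [0, 0, 0], 4.8]]'

```text
clock: 20.4
ee_pos: [0.5373, 0.0277, 0.2894]
ee_rot: [[0.941, -0.338, 0.006], [-0.338, -0.941, -0.0], [0.006, -0.002, -1.0]]
contact_force: [0.4, -0.6, -0.7]
opening: 0.566
gripper_force: 0.0
```

```bash
python3 - <<'E'
from h import *
go((.5357,.0277,.190),157.7)
s=robot.read_state();D=robot.camera("side");W=robot.camera("wrist")
b=cv2.resize(D["pixels"][240:320,310:390],(400,400),interpolation=2)
w=cv2.resize(W["pixels"][100:400,150:450],(400,400),interpolation=2)
cv2.imwrite("pics/c6.png",np.hstack([w,b])[:,:,::-1])
E
```

```text
pos [0.5373 0.0277 0.2894] yaw -109.76 t 20.4 j6 1.856 F [ 0.4 -0.6 -0.7] T [ 0.002 -0.012  0.016]
shift cm [-0.2   0.07  9.94] turn [-0.34 -0.17 92.54]
```

View pics/c6.png

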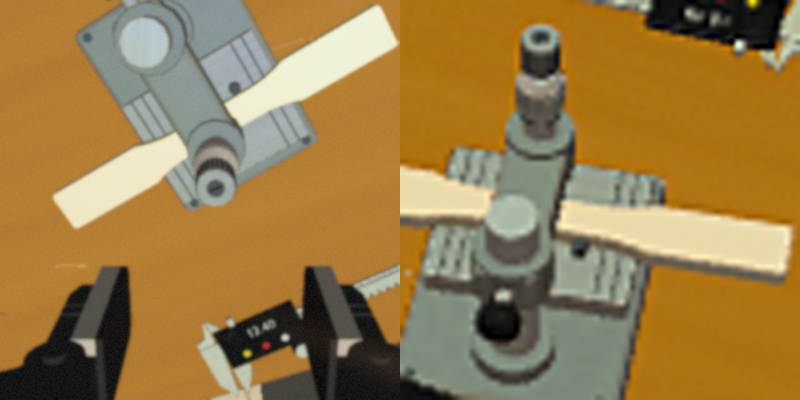

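The left panel shows the bar clamped under the head, with the right-hand pin at (235,88). I'll check numerically that this pin, and the other one in the side view, sit 13.5 mm from the bar's centre line.

```bash
python3 - <<'E'
from h import *
s=robot.read_state();c=robot.camera("wrist");im=c["pixels"]
h=cv2.cvtColor(im,cv2.COLOR_RGB2HSV);m=((h[...,2]>190)&(h[...,0]>12)&(h[...,0]<45)).astype(np.uint8)
m[:100]=0;m[300:]=0
n,l,st,ce=cv2.connectedComponentsWithStats(m);ends=[]
for i in range(1,n):
    if st[i,4]>800:
        K=cv2.findContours((l==i).astype(np.uint8),0,1)[0];K=max(K,key=len)[:,0,:];P=np.array([plane(c,p,.045,s)[:2] for p in K])*1000
        print(st[i],cv2.minAreaRect(P.astype(np.float32)));ends.append(P)
# end centres: strips within 8..50 mm of the extreme ends
A=np.vstack(ends);u=np.linalg.svd(A-A.mean(0))[2][0]
for it in range(3):
    v=np.array([-u[1],u[0]]);t=A@u;w=A@v;mids=[]
    for k in((t<t.min()+60)&(t>t.min()+8),(t>t.max()-60)&(t<t.max()-8)):
        q=w[k];hi=np.median(q[q>q.mean()]);lo=np.median(q[q<q.mean()]);mids.append(u*t[k].mean()+v*(hi+lo)/2)
    u=(mids[1]-mids[0]);u/=np.linalg.norm(u)
v=np.array([-u[1],u[0]]);ctr=u*(t.min()+t.max())/2+v*(mids[0]@v)
print("yaw",np.degrees(np.arctan2(u[1],u[0])),"centre",ctr,"len",np.ptp(t))
g=cv2.cvtColor(im,cv2.COLOR_RGB2GRAY)[150:185,310:345]
k=((g<75)).astype(np.uint8);n,l,st,ce=cv2.connectedComponentsWithStats(k);print(st[1:],ce[1:]+[310,150])
for i in range(1,n):
    p=plane(c,ce[i]+[310,150],.043,s)[:2]*1000;print("pin rel centre along,across",(p-ctr)@u,(p-ctr)@v)
kn=plane(c,((216*.75)+150,188*.75+100),.176,s)[:2]*1000;print("knob along,across",kn,(kn-ctr)@u,(kn-ctr)@v)
E
```

```text
[ 549  100   33  130 3573] ((485.0396728515625, -182.74183654785156), (23.443836212158203, 113.29499816894531), 82.613525390625)
[ 319  102  135   92 4262] ((548.87744140625, -40.16182327270508), (29.947397232055664, 116.9624252319336), 10.736320495605469)
[ 188  199  102   72 3166] ((522.0089111328125, 101.65577697753906), (30.1024227142334, 97.59581756591797), 10.797748565673828)
[   0  225   38   44 1031] ((577.8897094726562, 295.7589111328125), (32.78914260864258, 41.906944274902344), 57.36771774291992)
yaw 79.40035591216677 centre [534.90460861  59.40755785] len 523.6751316209628
[] []
knob along,across [536.39008978  28.24460264] -30.357958668978892 -7.192411069879963
```

```bash
python3 - <<'E'
from h import *
s=robot.read_state();c=robot.camera("wrist");im=c["pixels"]
ctr=np.array([536.35,26.0])
g=cv2.cvtColor(im,cv2.COLOR_RGB2GRAY);sub=g[150:182,310:345];print("min",sub.min(),np.median(sub))
k=(sub<sub.min()+30).astype(np.uint8);n,l,st,ce=cv2.connectedComponentsWithStats(k)
a=np.radians(10.77);v=np.array([np.cos(a),np.sin(a)]);u=np.array([-v[1],v[0]])
for i in range(1,n):
    px=ce[i]+[310,150];p=plane(c,px,.043,s)[:2]*1000;print(st[i],px,"along,across",(p-ctr)@u,(p-ctr)@v)
e=lambda y,x:proj(c,np.r_[(ctr+u*y+v*x)/1000,.043],s)
print("ideal far pin px",e(-22,13.5),"edges",e(-22,9.5),e(-22,17.5))
D=robot.camera("side");P=lambda y,x,z:proj(D,np.r_[(ctr+u*y+v*x)/1000,z],None)
print("side ideal near pin px in crop",[((P(22,x,.043)-[310,240])*5).round() for x in(13.5,9.5)])
E
```

```text
min 81 170.0
[11 10  9 10 59] [325.03389831 164.22033898] along,across -19.26829092597294 14.518513287418232
[ 0 16  9 16 30] [313.66666667 173.1       ] along,across -7.047069697445727 12.888070784421533
ideal far pin px [328.40325993 163.61906937] edges [330.73146731 167.65066648] [326.06120902 159.56350038]
side ideal near pin px in crop [array([171., 240.]), array([172., 233.])]
```

```bash
python3 -c "
from station import robot
print(robot.finish_job())"
```

```text
the job is handed in; nothing more can be done
None
```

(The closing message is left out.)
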